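# Make up the comal tray and the table tray

### The job

Make up the two wooden carry trays from the things on the ledge. The large three-compartment tray goes to the stove: lay the comal scraper flat in its long compartment, stand the squat lidded jar in the wider of its two smaller compartments and the oil bottle in the narrower one. The small two-compartment tray goes to the table: stand the pepper mill in its wider compartment and the steel salt shaker in the narrower one; keep all containers upright and leave the spice grinder, the tall spice jar and the ramekin standing where they are.

Things in the scene. Friction and masses are not known exactly. Their poses are not given: they have to be found in the camera images.
- tray_comal: Large wooden tray, 3 compartments, 206 (x) x 198 (y) x 26 mm high, fixed. Origin: centre of underside; x roughly away from the robot, z up. Walls and dividers 8 thick, tops 26, floors 6 mm above the ledge. Long compartment 96 (x) x 182 (y) inside, centre (-47, 0). Beyond it (+x), both 86 in x: the wider, 96 in y, centre (52, -43); the narrower, 78 in y, centre (52, 52).
- tray_table: Small wooden tray, 2 compartments, 86 (x) x 168 (y) x 26 mm high, fixed. Origin: centre of underside; x roughly away from the robot, z up. Walls and divider 8 thick, tops 26, floors 6 mm above the ledge. Both compartments 70 in x; the wider, 82 in y, centre (0, -35); the narrower, 62 in y, centre (0, 45).
- scraper: Stainless comal scraper lying flat, 164 mm long, 0.17 kg. Origin: on the underside at mid-length, its balance point; x along the handle away from the blade, z up. Blade: plate 70 long, 74 wide, 3 thick (x -82 to -12 mm). Handle: straight bar 24 wide, its top 25 mm above the underside (x -10 to 80 mm).
- jar: Squat round clear glass jar with a flat steel screw lid, 68 mm diameter, 71 mm tall, about 0.26 kg. The straight glass goes up to 50 mm; the lid is 65 mm in diameter from 54 to 71 mm. Origin: centre of the underside, z up.
- oil_bottle: Round green glass oil bottle with a steel pourer, 115 mm tall, about 0.3 kg. The straight body is 58 mm in diameter up to 80 mm, then a shoulder and a 26 mm neck with the pourer on top. Origin: centre of the underside, z up.
- mill: Black plastic pepper mill with a small steel knob on top, 126 mm tall, about 0.24 kg. Foot 54 mm in diameter, waist 43 mm; the head is a straight cylinder 50 mm in diameter from 76 to 102 mm above the underside. Rigid: nothing turns here. Origin: centre of the underside, z up.
- shaker: Plain stainless steel salt shaker, a 42 mm diameter cylinder with a low dome with seven small holes, 86 mm tall (straight up to 76 mm), about 0.14 kg. Origin: centre of the underside, z up.
- grinder: Bystander, to be left alone: electric spice grinder, round, 92 mm diameter, 158 mm tall, steel body with a brown clear hood and a push button on top. Origin: centre of the underside, z up. Loose, 0.9 kg.
- spice_jar: Bystander, to be left alone: tall narrow clear glass spice jar with a cork-coloured cap, 46 mm diameter, 104 mm tall. Origin: centre of the underside, z up. Loose, 0.17 kg.
- ramekin: Bystander, to be left alone: small open terracotta ramekin, 76 mm diameter, 42 mm tall. Origin: centre of the underside, z up. Loose, 0.2 kg.
Mind the look-alikes: they are no part of the job. What is shaped like the scraper but red is not meant.

How it is judged:
By the outcome, as a careful person would: the job done as asked, in the order asked, and still so for the second after the job is handed in, with the robot touching nothing.
It also fails if it takes over 136 s, if anything falls off the work surface, if the arm or the gripper's body presses on something with over 40 N, if the wrist force passes 120 N, or if a joint passes its speed limit or range.

### The arm

A 7-joint arm with a two-finger parallel gripper is mounted at the origin on the work surface. World frame = base frame: x ahead of the robot, y to its left, z up, the work surface at z = 0. Lengths are in m, angles in rad, forces in N, time in s.
With the tool pointing down it reaches from about 0.425 to 0.825 m from the base axis. Payload 3.6 kg.
Tool frame: the origin (TCP) lies midway between the tips of the shut fingers; the grasp point (between the pads) lies 19 mm behind it (ctrl.pinch_z is the distance from the TCP to the grasp point, in m); z points along the fingers, y is the line along which they close (so a half turn about z gives the same grasp; the last joint's range is limited). The gripper opens to 93 mm and grips with 3 to 60 N. Pads are 15 mm wide; open, the fingers measure 128 mm over their backs; the gripper's body (75 mm by 188 mm) begins 65 mm behind the grasp point.
Start: joints at [1.286, 0.615, -0.013, 1.423, 0.008, 1.103, -0.04], TCP at [0.166, -0.628, 0.219] pointing down, gripper open.
Joint ranges: [-3.12, 3.12], [-0.3, 2.06], [-1.34, 1.32], [0.26, 2.42], [-1.36, 4.5], [0.01, 1.98], [-2.84, 2.84]. Speed limits (rad/s): [2.79, 2.79, 3.14, 3.14, 3.14, 3.14, 3.14].

### API

Orientations are given as a rotation vector (axis times angle).
In Python, from rig import ctrl, viewer gives the robot as it stands.
- The arm moves only by the shell command python3 -m creep 'ROWS'. ROWS is JSON, a list that holds one entry, the list of rows, each a list of 5 numbers: the shift along the tool's x, y, z in mm, then the turn about the tool's z in degrees, then the finger opening in mm, from 0 to 93. In form: [[[tx, ty, tz, roll, claw], ...]]. A call has 1 to 10 rows; each row shifts and turns the commanded pose from where the row before left it, along the tool's axes as they then stand; what a row does not reach is not made up. A row lasts 1/12 s, in which the tool goes at most 41.7 mm and 7.16 degrees, less where a joint would pass 70% of its speed; a pose out of reach is approached as far as the arm can. A call with a gripper value outside its range is refused whole. The fingers move at their own pace and stop on an object; the grip force is fixed at half the most. Time passes only in rows, so rows that do not move let the fingers close. It gives the time, the measured TCP pose, the force, the opening and the grip force at its end, in the units of the state.
- ctrl.state(): the state, without advancing time (a new reading comes with each control period).
- viewer.get_image(name): name is "scene" or "top"; returns the picture (400x640x3 uint8, red, green, blue); there is no depth.
- viewer.get_calibration(name): a dict with "fx", "fy", "cx", "cy" (pixels), "k1" (the pictures are not rectified: a ray, as slopes to the right and down, at radius r is drawn at 1 + k1 r^2 times it, then the intrinsics apply), "rvec" (rotation vector, rad) and "tvec" (3), from world to camera coordinates, as OpenCV has them. Camera axes: x right, y down, z forward; pixel columns grow to the right and rows downward; lengths in m; the calibration is good to about 2 mm. A picture is of the moment at which its call begins. get_calibration takes no time and is no camera call.
- ctrl.close_job(): hands the job in; it is judged then, once.
The state is a dict: "time_s": time; "joint_positions": joint angles; "qvel": joint speeds; "tau": joint torques, N m; "tcp_pos": TCP position; "tool_rot": TCP orientation; "wrist_force": force on the tool from outside, world axes, zero at the start; "ft_torque": the same for the moment, N m; "opening": finger opening in m; "grip_force": force on a finger pad.
Only numpy, scipy, OpenCV 4.12 (cv2) and the standard library are available. Lean on these libraries where they do the work, as an engineer would, in place of code of your own. Each camera call takes 0.05 s, during which the arm holds its last target. There are 200 camera calls.

## Working session

There is one attempt and no reset: what is moved stays moved. The work goes in short steps, Python scripts to look and compute and a shell command to move; the robot and the scene stay as the last step left them, time stands still between calls to the robot, and variables do not carry over. Pictures are saved under pics/ and viewed, at most 16 in all, crops included, and the job is handed in when it is done.

```bash
mkdir -p pics; ls; cat > h.py <<'E'
import numpy as np,cv2
from rig import ctrl,viewer
def snap(n,f):
    im=viewer.get_image(n); cv2.imwrite('pics/'+f,im[:,:,::-1]); return im
def cam(n):
    c=viewer.get_calibration(n);R=cv2.Rodrigues(np.array(c['rvec'],float))[0];t=np.array(c['tvec'],float);return c,R,t
def ray(n,u,v,z):
    c,R,t=cam(n)
    K=np.array([[c['fx'],0,c['cx']],[0,c['fy'],c['cy']],[0,0,1.]])
    p=cv2.undistortPointsIter(np.array([[[u,v]]],float),K,np.array([c['k1'],0,0,0,0.]),None,None,(3,50,1e-10))[0,0]
    o=-R.T@t;d=R.T@np.array([p[0],p[1],1]);return o+d*(z-o[2])/d[2]
def proj(n,P):
    c,R,t=cam(n);q=R@np.array(P,float)+t;s=q[:2]/q[2];s=s*(1+c['k1']*(s@s));return np.array([c['fx']*s[0]+c['cx'],c['fy']*s[1]+c['cy']])
E
python3 - <<'E'
from h import *
for n in('scene','top'):
    snap(n,n+'0.png');c,R,t=cam(n);print(n,c,-R.T@t)
s=ctrl.state();print(s)
E
```

```text
pics
scene {'fx': 510.78732878083673, 'fy': 510.78732878083673, 'cx': 321.50772224609335, 'cy': 202.60401706808972, 'k1': -0.1223399748101134, 'rvec': array([ 1.53994663,  1.79701557, -0.92506587]), 'tvec': array([ 0.05169285, -0.2220753 ,  1.80111364])} [1.58115607 0.1978183  0.86995019]
top {'fx': 426.4884830745949, 'fy': 426.4884830745949, 'cx': 323.5459852282735, 'cy': 202.1783412870984, 'k1': -0.029344379236801, 'rvec': array([ 2.17418815, -2.17496152,  0.10506324]), 'tvec': array([0.0167108 , 0.49320697, 1.37101141])} [0.36251437 0.02027842 1.4111615 ]
{'time_s': 0.1, 'joint_positions': array([ 1.28653547,  0.61575396, -0.0126027 ,  1.42471174,  0.00807248,
        1.10342733, -0.04041926]), 'qvel': array([-0.00086986, -0.00182685, -0.00043092, -0.00342597,  0.0004375 ,
       -0.0004393 , -0.00029947]), 'tau': array([ 7.60433104e-04, -4.60044837e+01,  2.10191770e-01, -1.66245925e+01,
       -6.11425401e-02,  1.69923285e-02,  8.29765440e-05]), 'tcp_pos': array([ 0.16552616, -0.62783804,  0.21765047]), 'tool_rot': array([-3.11332067e+00, -4.03517873e-01,  4.70704648e-04]), 'wrist_force': array([0.29689151, 0.19545254, 0.00174919]), 'ft_torque': array([-0.0439845 , -0.04182785, -0.04199642]), 'grip_force': 0.0, 'opening': 0.09279860759532434}
```

View pics/scene0.png

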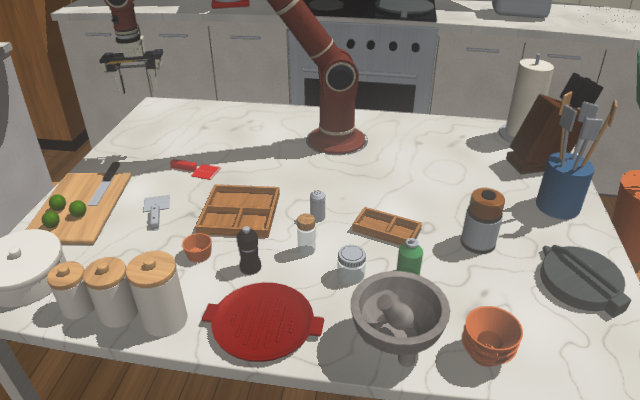

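View pics/top0.png

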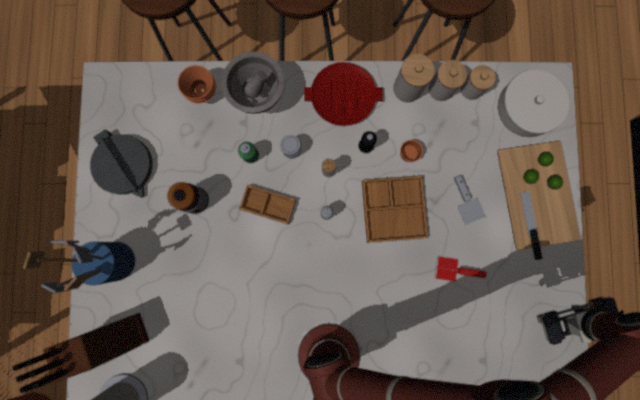

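The scene view shows the steel scraper at (155,205), the red look-alike at (195,168), and the large tray at (240,208). It also shows the small tray (387,227), jar (351,265), oil bottle (409,258), mill (249,250) and shaker (318,205). The bystanders are the spice jar (306,233), ramekin (197,247) and grinder (483,220).

In the top view they are at: scraper (467,200), red look-alike (460,270), mill (368,140), jar (290,146), oil (248,151), shaker (326,212), spice jar (328,167).

Next, one close crop of the top view to check this.

```bash
python3 - <<'E'
from h import *
im=cv2.imread('pics/top0.png')
a=cv2.resize(im[125:255,230:360],None,fx=4.5,fy=4.5,interpolation=cv2.INTER_CUBIC)
b=cv2.resize(im[125:255,355:490],None,fx=4.5,fy=4.5,interpolation=cv2.INTER_CUBIC)
a=np.clip(im[120:255,230:495].astype(float)*1.5,0,255).astype(np.uint8)
cv2.imwrite('pics/c1.png',cv2.resize(a,None,fx=3,fy=3,interpolation=cv2.INTER_CUBIC))
im=cv2.imread('pics/scene0.png')
cv2.imwrite('pics/c2.png',cv2.resize(im[155:295,135:435],None,fx=2.66,fy=2.66,interpolation=cv2.INTER_CUBIC))
E
```

```text
(no output)
```

View pics/c1.png

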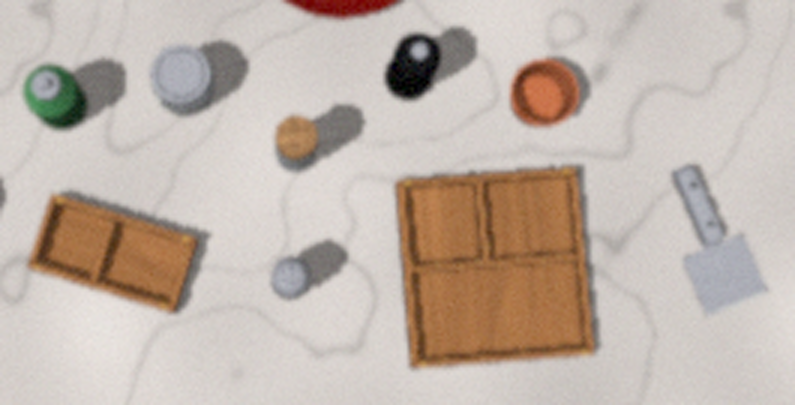

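View pics/c2.png

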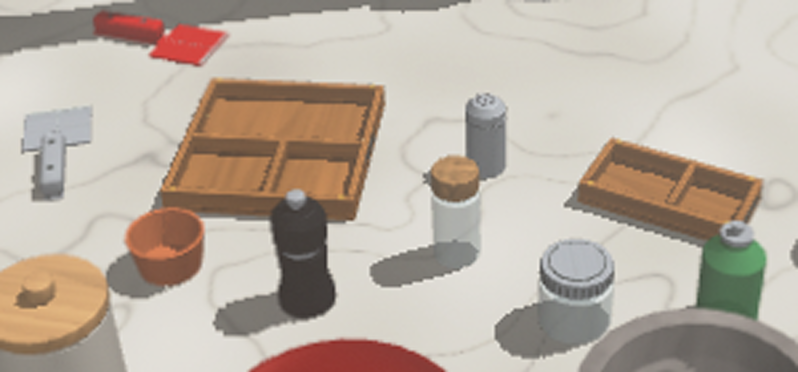

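Top crop (3x, offset 230,120):
- Oil pourer at (45,84), jar lid (182,74), mill knob (420,48), shaker (290,275).
- Steel scraper blade centre at (725,275), handle end (686,168).
- Spice jar (297,136), ramekin (545,92).

The red scraper, cork-capped jar and grinder are not wanted, so the choices stand.

```bash
python3 - <<'E'
from h import *
T=lambda x,y,z:ray('top',(x+.5)/3-.5+230,(y+.5)/3-.5+120,z)*1000
S=lambda x,y,z:ray('scene',(x+.5)/2.66-.5+135,(y+.5)/2.66-.5+155,z)*1000
np.set_printoptions(precision=1,suppress=True)
for n,t,s,z in [('jar',(182,74),(577,264),.071),('oil',(45,84),(737,230),.115),('mill',(420,48),(295,193),.126),('shaker',(290,273),(487,100),.086),('spice',(297,136),(457,165),.104),('ramekin',(545,92),(166,226),.042)]:
    print(n,T(*t,z)[:2],S(*s,z)[:2])
def tray(n,cs,ss):
    P=np.array([T(*c,.026)[:2] for c in cs]);print(n,P.mean(0),'sides',[np.linalg.norm(P[i]-P[i-1]) for i in range(4)],[np.degrees(np.arctan2(*(P[i]-P[i-1])[::-1])) for i in range(4)])
    Q=np.array([S(*c,.026)[:2] for c in ss]);print(' scene',Q.mean(0),[np.linalg.norm(Q[i]-Q[i-1]) for i in range(4)],[np.degrees(np.arctan2(*(Q[i]-Q[i-1])[::-1])) for i in range(4)])
# order: far-left(+x+y), far-right, near-right, near-left
tray('comal',[(397,180),(581,167),(596,351),(411,366)],[(355,202),(163,191),(210,79),(384,86)])
tray('table',[(53,195),(199,236),(176,309),(31,266)],[(762,180),(726,222),(580,181),(613,139)][:0] or [(728,222),(580,183),(613,140),(762,180)][0:0] or [(762,180),(728,222),(580,183),(613,140)])
B=[T(*p,.003)[:2] for p in[(683,262),(745,235),(768,288),(706,314)]];b=np.mean(B,0)
h0=T(686,168,.025)[:2];h1=T(714,243,.025)[:2]
print('blade',b,'handle',h0,h1, np.degrees(np.arctan2(*(h0-b)[::-1])),np.degrees(np.arctan2(*(h0-h1)[::-1])),np.linalg.norm(h0-b))
R=cv2.Rodrigues(ctrl.state()['tool_rot'])[0];print(R)
# wood mask check
im=cv2.imread('pics/top0.png');hsv=cv2.cvtColor(im,cv2.COLOR_BGR2HSV)
m=cv2.inRange(hsv,(5,110,60),(20,255,255))
for c in cv2.findContours(m,0,2)[0]:
    if cv2.contourArea(c)>900 and 230<c[:,0,0].mean()<440 and 150<c[:,0,1].mean()<260:
        r=cv2.minAreaRect(c);q=cv2.boxPoints(r);P=np.array([ray('top',*x,.026)[:2]*1000 for x in q]);print(r,P.mean(0),np.linalg.norm(P[1]-P[0]),np.linalg.norm(P[2]-P[1]),np.degrees(np.arctan2(*(P[1]-P[0])[::-1])))
E
```

```text
jar [674.6 122.8] [676.  125.5]
oil [654.  260.7] [661.3 261.8]
mill [ 689.  -125.2] [ 682.4 -125.6]
shaker [460.7   8. ] [456.6   9.2]
spice [601.5   0.8] [592.   3.]
ramekin [ 661.6 -270.5] [ 649.4 -271.2]
comal [ 473.4 -217. ] sides [np.float64(202.98898803406183), np.float64(202.62727817555904), np.float64(201.4889471107942), np.float64(201.21090167798815)] [np.float64(3.7642689136055734), np.float64(-85.90315034406535), np.float64(-176.64260770140848), np.float64(94.52780209492292)]
 scene [ 470.5 -213.3] [np.float64(206.47258806282792), np.float64(196.86432624838014), np.float64(204.09480252151278), np.float64(198.71737889733686)] [np.float64(4.752261321415435), np.float64(-86.25180522760084), np.float64(-174.71983422609588), np.float64(94.44568706043502)]
table [488.8 198.1] sides [np.float64(81.01386026009924), np.float64(165.9939279644933), np.float64(83.1187768941928), np.float64(164.72381414211145)] [np.float64(-16.245309909148432), np.float64(-105.75083734691096), np.float64(162.88247834722222), np.float64(73.5241665467413)]
 scene [484.4 200.7] [np.float64(162.37280467297305), np.float64(79.51608849939312), np.float64(154.5189850862208), np.float64(82.6906783648597)] [np.float64(73.59645740264158), np.float64(-24.573479940018654), np.float64(-104.95288377594373), np.float64(161.24227707752974)]
blade [ 464.8 -475.5] handle [ 580.7 -427.9] [ 497.9 -456.1] 22.31606772779384 18.848810111191856 125.33784527612387
[[ 1.   0.3 -0. ]
 [ 0.3 -1.   0. ]
 [-0.  -0.  -1. ]]
((267.5338134765625, 203.7918243408203), (50.647098541259766, 25.174409866333008), 17.354022979736328) [487.9 199.4] 82.31878399464647 166.3732998813799 -16.37954171978733
((394.63104248046875, 208.57241821289062), (61.8688850402832, 60.45711135864258), 85.2363510131836) [ 472.6 -215.5] 199.25628019928277 202.55740583473585 -85.17770635398254
```

```bash
cat >> h.py <<'E'
def go(x,y,z,yaw=None):
    s=ctrl.state();R=cv2.Rodrigues(s['tool_rot'])[0];p=np.array(s['tcp_pos'])*1000
    y0=np.degrees(np.arctan2(R[1,0],R[0,0]));yaw=y0 if yaw is None else yaw
    a=np.radians(yaw);N=np.array([[np.cos(a),np.sin(a),0],[np.sin(a),-np.cos(a),0],[0,0,-1]])
    d=np.array([x,y,z])-p
    print('t %.2f pos'%s['time_s'],p.round(1),'yaw %.1f tilt %.1f'%(y0,np.degrees(np.arccos(-R[2,2]))),'open %.1f'%(s['opening']*1e3),'F',np.round(s['wrist_force'],1),'q7 %.2f q1 %.2f'%(s['joint_positions'][6],s['joint_positions'][0]))
    print('roll %.1f'%(((y0-yaw)+180)%360-180),'shift after roll',(N.T@d).round(1),'before roll',(R.T@d).round(1))
E
python3 -c "
from h import *
go(514,-456,120,21.5)"
```

```text
t 0.10 pos [ 165.5 -627.8  217.7] yaw 14.8 tilt 0.1 open 92.8 F [0.3 0.2 0. ] q7 -0.04 q1 1.29
roll -6.7 shift after roll [387.2 -32.2  97.7] before roll [380.8 -77.1  97.8]
```

```bash
python3 -m creep '[[[0,0,0,-6.7,60],[38,-3,0,0,60],[38,-3,0,0,60],[38,-3,0,0,60],[38,-3,0,0,60],[38,-3,0,0,60],[38,-3,0,0,60],[38,-3,20,0,60],[38,-3,20,0,60],[38,-3,20,0,60]]]'; python3 - <<'E'
from h import *
go(514,-456,40,21.5)
E
```

```text
time_s: 0.93
tcp_pos: [0.4722, -0.4787, 0.1598]
tool_rot: [3.087, 0.585, -0.0]
wrist_force: [-0.9, 0.3, -0.8]
opening: 0.0599
grip_force: 0.0
t 0.93 pos [ 472.2 -478.7  159.8] yaw 21.5 tilt 0.0 open 59.9 F [-0.9  0.3 -0.8] q7 -0.47 q1 0.79
roll -0.0 shift after roll [ 47.2  -5.8 119.8] before roll [ 47.2  -5.8 119.8]
```

```bash
python3 -m creep '[[[20,-3,30,0,60],[20,-3,30,0,60],[7,0,30,0,60],[0,0,0,0,60],[0,0,0,0,60]]]'; python3 - <<'E'
from h import *
go(514,-456,4,21.5)
im=snap('scene','s1.png');t=snap('top','t1.png')
a=cv2.resize(im[150:250,100:230],(520,400),interpolation=cv2.INTER_CUBIC)
b=cv2.resize(t[160:235,430:505],(280,280),interpolation=cv2.INTER_CUBIC)
o=np.zeros((400,800,3),np.uint8);o[:,:520]=a;o[:280,520:]=b;cv2.imwrite('pics/c3.png',o[:,:,::-1])
E
```

```text
time_s: 1.35
tcp_pos: [0.5111, -0.4558, 0.0685]
tool_rot: [-3.083, -0.586, 0.006]
wrist_force: [0.1, -0.2, 0.8]
opening: 0.0601
grip_force: 0.0
t 1.35 pos [ 511.1 -455.8   68.5] yaw 21.5 tilt 0.3 open 60.1 F [ 0.1 -0.2  0.8] q7 -0.53 q1 0.72
roll 0.0 shift after roll [ 2.6  1.2 64.5] before roll [ 2.8  1.5 64.5]
```

View pics/c3.png

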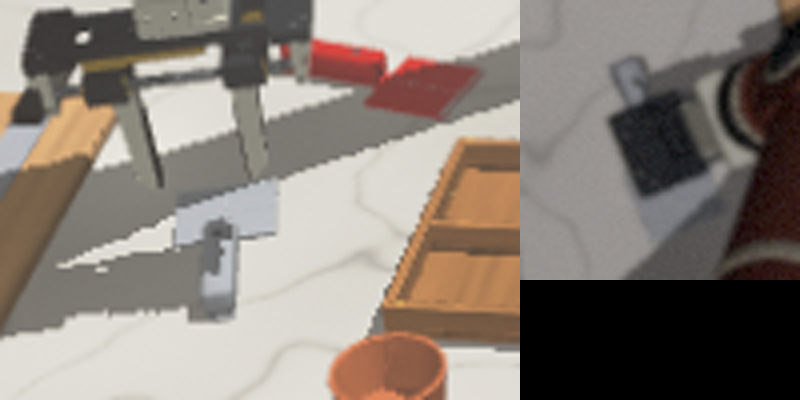

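The scene crop shows the fingers straddling the steel scraper's handle: root at crop (215,232), end near (213,305). The red look-alike is behind at (420,85). I'll go down, grip and lift slightly.

```bash
python3 -m creep '[[[3,1,20,0,60],[0,0,20,0,60],[0,0,18,0,60],[0,0,5,0,60],[0,0,0,0,60],[0,0,0,0,60]]]';  python3 - <<'E'
from h import *
go(514,-456,4,21.5)
for x,z in((-10,.025),(80,.025),(-82,.003)):
    a=np.radians(21.5);P=[.5085+x/1000*np.cos(a),-.4583+x/1000*np.sin(a),z];print(x,(proj('scene',P)-[100,150])*4)
E
```

```text
time_s: 1.95
tcp_pos: [0.5158, -0.4586, 0.0097]
tool_rot: [3.084, 0.583, 0.003]
wrist_force: [0.6, -0.9, 0.7]
opening: 0.0599
grip_force: 0.0
t 1.95 pos [ 515.8 -458.6    9.7] yaw 21.4 tilt 0.2 open 59.9 F [ 0.6 -0.9  0.7] q7 -0.54 q1 0.72
roll -0.1 shift after roll [-0.8 -3.   5.7] before roll [-0.8 -3.1  5.7]
-10 [213.72149124 217.12749065]
80 [207.90056043 292.51828359]
-82 [223.68424879 186.12707744]
```

```bash
python3 -m creep '[[[0,-3,5,0,60],[0,0,0,0,60],[0,0,0,0,14],[0,0,0,0,14],[0,0,0,0,14],[0,0,0,0,14],[0,0,0,0,14],[0,0,0,0,14],[0,0,0,0,14],[0,0,0,0,14]]]';  python3 - <<'E'
from h import *
go(514,-456,4,21.5)
E
```

```text
time_s: 2.78
tcp_pos: [0.5145, -0.4541, 0.0026]
tool_rot: [3.086, 0.585, 0.0]
wrist_force: [-0.1, -0.4, 0.3]
opening: 0.0234
grip_force: 30.0
t 2.78 pos [ 514.5 -454.1    2.6] yaw 21.5 tilt 0.0 open 23.4 F [-0.1 -0.4  0.3] q7 -0.54 q1 0.71
roll -0.0 shift after roll [-1.1  1.6 -1.4] before roll [-1.1  1.6 -1.4]
```

```bash
python3 -m creep '[[[0,0,-15,0,14],[0,0,-25,0,14],[0,0,-30,0,14],[0,0,-30,-6,14],[0,0,0,-7,14],[0,0,0,-7,14],[0,0,0,-7,14],[0,0,0,-7,14],[0,0,0,-7,14],[0,0,0,-7,14]]]';  python3 - <<'E'
from h import *
go(425,-213.5,90,94.3)
E
```

```text
time_s: 3.62
tcp_pos: [0.5138, -0.4537, 0.1019]
tool_rot: [-2.575, -1.797, 0.001]
wrist_force: [-0.2, -0.1, -2.2]
opening: 0.0242
grip_force: 30.0
t 3.62 pos [ 513.8 -453.7  101.9] yaw 69.8 tilt 0.1 open 24.2 F [-0.2 -0.1 -2.2] q7 0.15 q1 0.84
roll -24.5 shift after roll [246.2 -70.5  11.9] before roll [ 194.8 -166.2   12.3]
```

```bash
python3 -m creep '[[[0,0,0,-7,14],[0,0,0,-7,14],[0,0,0,-7,14],[0,0,0,-3.5,14],[35,-10,0,0,14],[35,-10,0,0,14],[35,-10,0,0,14],[35,-10,0,0,14],[35,-10,0,0,14],[35,-10,0,0,14]]]';  python3 - <<'E'
from h import *
go(425,-213.5,90,94.3)
E
```

```text
time_s: 4.45
tcp_pos: [0.4387, -0.2472, 0.1024]
tool_rot: [-2.143, -2.296, 0.0]
wrist_force: [0.4, 1.0, -2.7]
opening: 0.0236
grip_force: 30.0
t 4.45 pos [ 438.7 -247.2  102.4] yaw 93.9 tilt 0.0 open 23.6 F [ 0.4  1.  -2.7] q7 0.20 q1 0.73
roll -0.4 shift after roll [ 34.6 -11.2  12.4] before roll [ 34.6 -11.4  12.4]
```

```bash
python3 -m creep '[[[20,-6,20,0,14],[12,-5,25,0,14],[0,0,0,0,14],[0,0,0,0,14]]]';  python3 - <<'E'
from h import *
go(425,-213.5,9,94.3)
im=snap('scene','s2.png');t=snap('top','t2.png')
a=cv2.resize(im[150:250,150:280],(520,400),interpolation=cv2.INTER_CUBIC)
b=cv2.resize(t[165:265,350:445],(280,295),interpolation=cv2.INTER_CUBIC)
o=np.zeros((400,800,3),np.uint8);o[:,:520]=a;o[:295,520:]=b;cv2.imwrite('pics/c4.png',o[:,:,::-1])
E
```

```text
time_s: 4.78
tcp_pos: [0.4261, -0.2172, 0.0571]
tool_rot: [-2.14, -2.297, 0.002]
wrist_force: [0.2, -0.8, -2.1]
opening: 0.0241
grip_force: 30.0
t 4.78 pos [ 426.1 -217.2   57.1] yaw 94.0 tilt 0.2 open 24.1 F [ 0.2 -0.8 -2.1] q7 0.11 q1 0.64
roll -0.3 shift after roll [ 3.8 -0.8 48.1] before roll [ 3.7 -0.7 48.1]
```

View pics/c4.png

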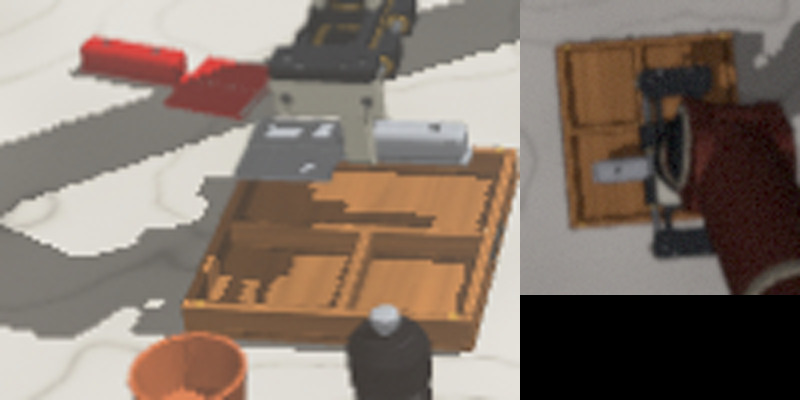

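```bash
python3 - <<'E'
from h import *
S=lambda x,y,z:(ray('scene',(x+.5)/4-.5+150,(y+.5)/4-.5+150,z)*1000).round(1)[:2]
T=lambda x,y,z:(ray('top',(x-520+.5)/2.947-.5+350,(y+.5)/2.95-.5+165,z)*1000).round(1)[:2]
print('blade corners',S(235,178,.057),S(333,180,.057),'handle end',S(467,124,.0795),S(467,150,.0795),'top end',T(593,159,.0795),T(593,183,.0795), T(641,157,.0795),T(641,181,.0795))
for c in((-95,-91),(1,-91),(1,91),(-95,91)):
    a=np.radians(4.3);print(c,(472.5+c[0]*np.cos(a)-c[1]*np.sin(a)).round(1),(-216+c[0]*np.sin(a)+c[1]*np.cos(a)).round(1))
E
```

```text
blade corners [ 470.  -300.9] [ 462.  -231.3] handle end [ 411.6 -145.6] [ 443.7 -137.6] top end [ 436.4 -142.5] [ 411.  -142.2] [ 438.5 -193.5] [ 413.  -193.1]
(-95, -91) 384.6 -313.9
(1, -91) 480.3 -306.7
(1, 91) 466.7 -125.2
(-95, 91) 370.9 -132.4
```

Handle clear, scraper in the grip about 3 mm off-centre; correct by tool (+3,-3) and lower.

```bash
python3 -m creep '[[[3,-3,15,0,14],[0,0,15,0,14],[0,0,10,0,14],[0,0,4,0,14],[0,0,2,0,14],[0,0,0,0,14],[0,0,0,0,14]]]';  python3 - <<'E'
from h import *
go(423,-214,9,94.3)
E
```

```text
time_s: 5.47
tcp_pos: [0.4244, -0.2155, 0.0123]
tool_rot: [2.143, 2.295, 0.001]
wrist_force: [0.2, -0.8, -2.5]
opening: 0.0239
grip_force: 30.0
t 5.47 pos [ 424.4 -215.5   12.3] yaw 93.9 tilt 0.1 open 23.9 F [ 0.2 -0.8 -2.5] q7 0.05 q1 0.59
roll -0.4 shift after roll [ 1.6 -1.3  3.3] before roll [ 1.6 -1.3  3.3]
```

```bash
python3 -m creep '[[[1,-1,2,0,14],[0,0,1,0,14],[0,0,0,0,14],[0,0,0,0,42],[0,0,0,0,42],[0,0,0,0,42],[0,0,0,0,42]]]';  python3 -m creep '[[[0,0,-20,0,42],[0,0,-30,0,42],[0,0,-40,0,42],[0,0,-40,0,60],[0,0,-40,0,93]]]'; python3 - <<'E'
from h import *
go(560,-60,180,94.3)
E
```

```text
time_s: 6.05
tcp_pos: [0.4228, -0.2139, 0.0088]
tool_rot: [2.143, 2.297, 0.0]
wrist_force: [-0.9, -0.1, -0.2]
opening: 0.0413
grip_force: 0.0
time_s: 6.47
tcp_pos: [0.422, -0.2135, 0.1804]
tool_rot: [-2.142, -2.297, -0.0]
wrist_force: [0.7, -0.6, 0.3]
opening: 0.051
grip_force: 0.0
t 6.47 pos [ 422.  -213.5  180.4] yaw 94.0 tilt 0.1 open 51.0 F [ 0.7 -0.6  0.3] q7 0.22 q1 0.75
roll -0.3 shift after roll [142.7 149.1   0.4] before roll [143.5 148.3   0.4]
```

```bash
python3 -m creep '[[[39,0,0,0,93],[39,0,0,0,93],[39,30,0,0,93],[39,30,0,0,93],[39,30,0,0,93],[39,30,0,0,93],[35,30,0,0,93],[30,30,0,0,93],[0,30,0,0,93],[0,30,0,0,93]]]';  python3 - <<'E'
from h import *
go(675.5,124,100,94)
E
```

```text
time_s: 7.3
tcp_pos: [0.622, 0.0758, 0.1788]
tool_rot: [-2.135, -2.303, -0.002]
wrist_force: [0.2, -1.1, -0.6]
opening: 0.0932
grip_force: 0.0
t 7.30 pos [622.   75.8 178.8] yaw 94.3 tilt 0.1 open 93.2 F [ 0.2 -1.1 -0.6] q7 -0.35 q1 0.10
roll 0.3 shift after roll [44.3 56.8 78.8] before roll [43.9 57.  78.9]
```

```bash
python3 -m creep '[[[22,20,0,0,93],[16,28,20,0,93],[0,0,20,0,93],[0,0,20,0,93],[0,0,0,0,93],[0,0,0,0,93]]]';  python3 - <<'E'
from h import *
go(675.5,124,27,94)
im=snap('scene','s3.png');t=snap('top','t3.png')
a=cv2.resize(im[190:300,290:430],(509,400),interpolation=cv2.INTER_CUBIC)
b=cv2.resize(im[150:250,150:280],(291,224),interpolation=cv2.INTER_CUBIC)
o=np.zeros((400,800,3),np.uint8);o[:,:509]=a;o[:224,509:]=b;cv2.imwrite('pics/c5.png',o[:,:,::-1])
E
```

```text
time_s: 7.8
tcp_pos: [0.6657, 0.1127, 0.1174]
tool_rot: [-2.142, -2.296, 0.004]
wrist_force: [-0.1, -0.5, 1.4]
opening: 0.093
grip_force: 0.0
t 7.80 pos [665.7 112.7 117.4] yaw 94.0 tilt 0.2 open 93.0 F [-0.1 -0.5  1.4] q7 -0.40 q1 0.02
roll -0.0 shift after roll [10.6 10.5 90.4] before roll [10.7 10.8 90.4]
```

View pics/c5.png

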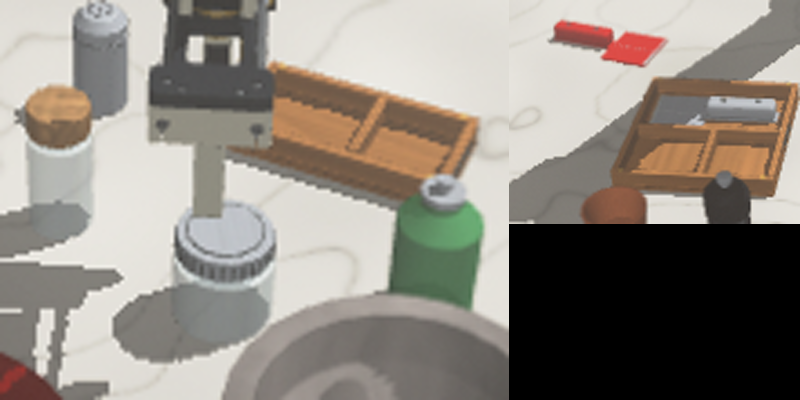

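The scraper lies flat in the long compartment (inset 740,105). The jar lid is at crop (226,234), and the gripper needs about +10/+10 mm more.

```bash
python3 -m creep '[[[10,10,0,0,93],[0,0,0,0,93],[0,0,0,0,93]]]';  python3 - <<'E'
from h import *
go(675.5,124,27,94)
print([(proj('scene',[.6755,.124,.071])-[290,190])*3.636, (proj('scene',[.6755+.046,.124,.118])-[290,190])*3.636])
E
```

```text
time_s: 8.15
tcp_pos: [0.6766, 0.1246, 0.1204]
tool_rot: [2.142, 2.297, 0.004]
wrist_force: [0.1, -0.1, 0.2]
opening: 0.093
grip_force: 0.0
t 8.15 pos [676.6 124.6 120.4] yaw 94.0 tilt 0.2 open 93.0 F [ 0.1 -0.1  0.2] q7 -0.41 q1 0.00
roll 0.0 shift after roll [-0.5 -1.1 93.4] before roll [-0.6 -1.4 93.4]
[array([221.79715836, 231.75589071]), array([216.05203318, 223.27959435])]
```

```bash
python3 -m creep '[[[1,0,25,0,93],[0,0,25,0,93],[0,0,20,0,93],[0,0,15,0,93],[0,0,8,0,93],[0,0,0,0,93],[0,0,0,0,50],[0,0,0,0,50],[0,0,0,0,50],[0,0,0,0,50]]]';  python3 -m creep '[[[0,0,0,0,50],[0,0,0,0,50],[0,0,0,0,50]]]'; python3 - <<'E'
from h import *
go(676,124,27,94)
E
```

```text
time_s: 8.98
tcp_pos: [0.6764, 0.1249, 0.027]
tool_rot: [2.143, 2.296, 0.002]
wrist_force: [-2.6, -0.6, 2.2]
opening: 0.0706
grip_force: 0.9
time_s: 9.23
tcp_pos: [0.6757, 0.1249, 0.0267]
tool_rot: [-2.143, -2.297, 0.0]
wrist_force: [-3.2, -0.8, 5.5]
opening: 0.0678
grip_force: 30.0
t 9.23 pos [675.7 124.9  26.7] yaw 94.0 tilt 0.0 open 67.8 F [-3.2 -0.8  5.5] q7 -0.45 q1 -0.02
roll -0.0 shift after roll [-0.9  0.2 -0.3] before roll [-0.9  0.2 -0.3]
```

```bash
python3 -m creep '[[[0,0,-15,0,50],[0,0,-30,0,50],[0,0,-35,0,50],[0,0,-35,0,50],[0,0,-30,0,50],[-15,-7,0,0,50],[-30,-14,0,0,50],[-36,-17,0,0,50],[-36,-17,0,0,50],[-36,-17,0,0,50]]]';  python3 - <<'E'
from h import *
go(527.6,-255,100,94.3)
E
```

```text
time_s: 10.07
tcp_pos: [0.6134, -0.0346, 0.1695]
tool_rot: [-2.142, -2.298, 0.002]
wrist_force: [0.6, -0.6, -2.9]
opening: 0.0673
grip_force: 30.0
t 10.07 pos [613.4 -34.6 169.5] yaw 94.0 tilt 0.1 open 67.3 F [ 0.6 -0.6 -2.9] q7 -0.19 q1 0.28
roll -0.3 shift after roll [-213.4 -102.1   69.5] before roll [-213.8 -100.9   69.7]
```

```bash
python3 -m creep '[[[-36,-17,0,0,50],[-36,-17,0,0,50],[-36,-17,0,0,50],[-36,-17,0,0,50],[-35,-17,0,0,50],[-20,-12,20,0,50],[0,0,30,0,50],[0,0,30,0,50],[0,0,0,0,50],[0,0,0,0,50]]]';  python3 - <<'E'
from h import *
go(527.6,-255,33,94.3)
im=snap('scene','s4.png');t=snap('top','t4.png')
a=cv2.resize(im[150:250,140:270],(520,400),interpolation=cv2.INTER_CUBIC)
b=cv2.resize(t[165:265,350:445],(280,295),interpolation=cv2.INTER_CUBIC)
o=np.zeros((400,800,3),np.uint8);o[:,:520]=a;o[:295,520:]=b;cv2.imwrite('pics/c6.png',o[:,:,::-1])
E
```

```text
time_s: 10.9
tcp_pos: [0.5302, -0.2375, 0.0889]
tool_rot: [-2.139, -2.294, 0.002]
wrist_force: [0.3, -0.0, -3.2]
opening: 0.0678
grip_force: 30.0
t 10.90 pos [ 530.2 -237.5   88.9] yaw 94.0 tilt 0.3 open 67.8 F [ 0.3 -0.  -3.2] q7 0.11 q1 0.64
roll -0.3 shift after roll [-17.3  -3.9  55.9] before roll [-17.4  -3.6  55.9]
```

View pics/c6.png

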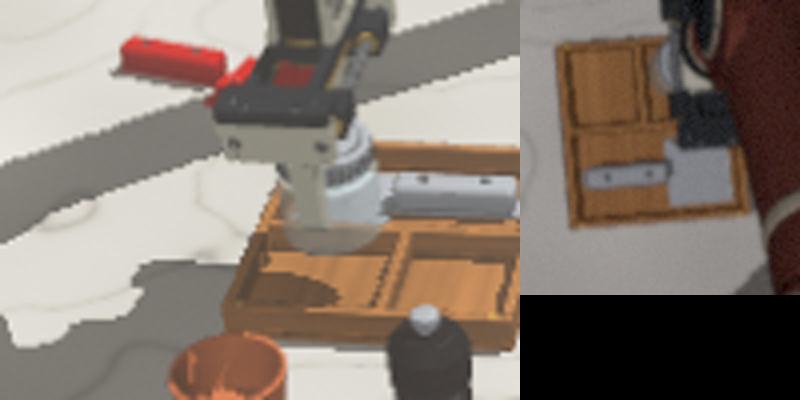

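Jar held upright over the wider compartment (crop 330,240), scraper lies flat with both ends inside the walls. I'll move the last 17 mm and lower it.

```bash
python3 -m creep '[[[-17,-4,0,0,50],[0,0,0,0,50],[0,0,15,0,50],[0,0,15,0,50],[0,0,12,0,50],[0,0,6,0,50],[0,0,3,0,50],[0,0,0,0,50],[0,0,0,0,50]]]';  python3 - <<'E'
from h import *
go(527.6,-255,33,94.3)
E
```

```text
time_s: 11.75
tcp_pos: [0.5295, -0.2553, 0.0402]
tool_rot: [2.142, 2.297, 0.001]
wrist_force: [0.9, -0.0, -3.2]
opening: 0.0672
grip_force: 30.0
t 11.75 pos [ 529.5 -255.3   40.2] yaw 94.0 tilt 0.1 open 67.2 F [ 0.9 -0.  -3.2] q7 0.10 q1 0.64
roll -0.3 shift after roll [ 0.5 -1.9  7.2] before roll [ 0.4 -1.9  7.2]
```

```bash
python3 -m creep '[[[0,-2,3,0,50],[0,0,2,0,50],[0,0,1.5,0,50],[0,0,0,0,50],[0,0,0,0,50]]]';  python3 - <<'E'
from h import *
go(527.6,-255,33,94.3)
E
```

```text
time_s: 12.17
tcp_pos: [0.5269, -0.2555, 0.0331]
tool_rot: [-2.143, -2.297, -0.0]
wrist_force: [-0.0, 0.5, -3.3]
opening: 0.0674
grip_force: 30.0
t 12.17 pos [ 526.9 -255.5   33.1] yaw 94.0 tilt 0.0 open 67.4 F [-0.   0.5 -3.3] q7 0.10 q1 0.64
roll -0.3 shift after roll [0.4 0.8 0.1] before roll [0.4 0.8 0.1]
```

```bash
python3 -m creep '[[[0,0,1,0,50],[0,0,0.5,0,50],[0,0,0,0,50],[0,0,0,0,50]]]'
```

```text
time_s: 12.5
tcp_pos: [0.5272, -0.2555, 0.0326]
tool_rot: [2.142, 2.297, -0.0]
wrist_force: [-1.7, 0.8, 6.0]
opening: 0.0677
grip_force: 30.0
```

```bash
python3 -m creep '[[[0,0,0,0,90],[0,0,0,0,90],[0,0,0,0,90],[0,0,0,0,90],[0,0,0,0,90],[0,0,-15,0,90],[0,0,-30,0,90],[0,0,-40,0,90],[0,0,-40,0,90],[0,0,-40,0,90]]]';  python3 - <<'E'
from h import *
go(657.5,261,190,94)
for z in(0.06,.1,.14): print(z,ray('top',255,112,z),ray('top',255,52,z),ray('scene',400,276,z),ray('scene',400,350,z))
print(ray('top',185,195,.158),ray('top',345,125,.02))
E
```

```text
time_s: 13.33
tcp_pos: [0.5266, -0.2552, 0.1981]
tool_rot: [-2.142, -2.297, -0.0]
wrist_force: [0.2, 0.2, 0.1]
opening: 0.0899
grip_force: 0.0
t 13.33 pos [ 526.6 -255.2  198.1] yaw 94.0 tilt 0.0 open 89.9 F [0.2 0.2 0.1] q7 0.21 q1 0.71
roll -0.0 shift after roll [505.8 166.6   8.1] before roll [505.8 166.6   8.4]
0.06 [0.7843744  0.23942309 0.06      ] [0.98832437 0.24293812 0.06      ] [0.72261791 0.24170823 0.06      ] [0.93230417 0.24931491 0.06      ]
0.1 [0.77188559 0.2329355  0.1       ] [0.96979779 0.23634647 0.1       ] [0.76501746 0.23954069 0.1       ] [0.96434821 0.24677171 0.1       ]
0.14 [0.75939678 0.2264479  0.14      ] [0.95127121 0.22975482 0.14      ] [0.80741701 0.23737316 0.14      ] [0.99639225 0.24422852 0.14      ]
[0.501971   0.42736348 0.158     ] [ 0.75218471 -0.05519199  0.02      ]
```

```bash
python3 -m creep '[[[39,13,0,0,90],[39,13,0,0,90],[39,13,0,0,90],[39,13,0,0,90],[39,13,0,0,90],[39,13,0,0,90],[39,13,0,0,90],[39,13,0,0,90],[39,13,0,0,90],[39,13,0,0,90]]]'; python3 -m creep '[[[39,13,0,0,90],[39,13,0,0,90],[30,10,0,0,90],[0,0,20,0,90],[0,0,20,0,90],[0,0,0,0,90],[0,0,0,0,90]]]'; python3 - <<'E'
from h import *
go(657.5,261,38,94)
E
```

```text
time_s: 14.17
tcp_pos: [0.6297, 0.1445, 0.1965]
tool_rot: [2.143, 2.297, -0.0]
wrist_force: [0.1, -0.9, -0.0]
opening: 0.0901
grip_force: 0.0
time_s: 14.75
tcp_pos: [0.6573, 0.252, 0.1552]
tool_rot: [-2.143, -2.296, 0.005]
wrist_force: [-0.0, -0.3, 0.7]
opening: 0.0894
grip_force: 0.0
t 14.75 pos [657.3 252.  155.2] yaw 94.0 tilt 0.2 open 89.4 F [-0.  -0.3  0.7] q7 -0.58 q1 -0.18
roll -0.0 shift after roll [  9.    0.8 117.2] before roll [  9.2   1.2 117.1]
```

```bash
python3 -m creep '[[[9,0,0,0,90],[0,0,0,0,90],[0,0,25,0,90],[0,0,25,0,90],[0,0,25,0,90],[0,0,25,0,90],[0,0,12,0,90],[0,0,5,0,90],[0,0,0,0,90],[0,0,0,0,90]]]'; python3 - <<'E'
from h import *
go(657.5,261,38,94)
im=snap('scene','s5.png');snap('top','t5.png')
a=cv2.resize(im[180:300,320:460],(700,600),interpolation=cv2.INTER_CUBIC)
cv2.imwrite('pics/c7.png',a[:,:,::-1])
E
```

```text
time_s: 15.58
tcp_pos: [0.6584, 0.2626, 0.0413]
tool_rot: [2.143, 2.296, 0.005]
wrist_force: [1.0, -0.1, 1.3]
opening: 0.09
grip_force: 0.0
t 15.58 pos [658.4 262.6  41.3] yaw 94.0 tilt 0.2 open 90.0 F [ 1.  -0.1  1.3] q7 -0.64 q1 -0.21
roll -0.0 shift after roll [-1.5 -1.   3.3] before roll [-1.6 -1.   3.3]
```

View pics/c7.png

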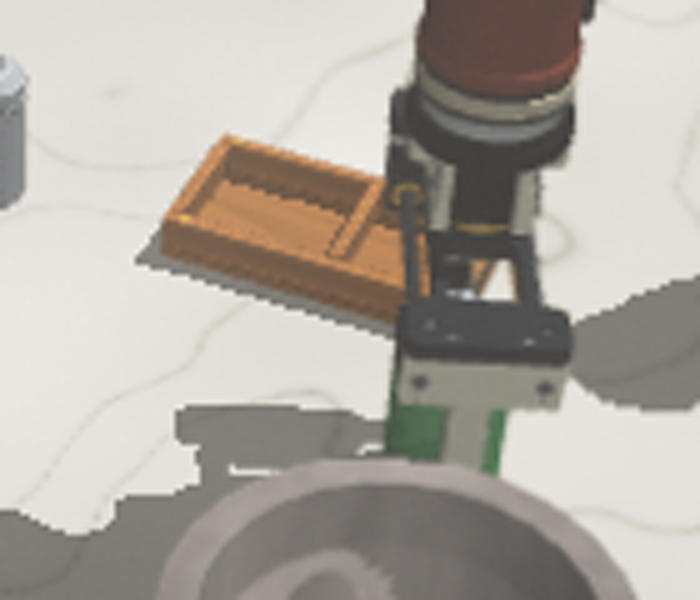

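```bash
python3 - <<'E'
from h import *
q=lambda P:(proj('scene',P)-[320,180])*5
print('finger',q([.709,.2626,.06]),'bottle silhouette predicted',q([.6584,.2626-.029,.07]),q([.6584,.2626+.029,.07]))
E
```

```text
finger [446.62395294 464.0795575 ] bottle silhouette predicted [389.31023012 369.24381072] [512.53392942 381.07329919]
```

```bash
python3 -m creep '[[[-2,0,3,0,90],[0,0,0,0,90],[0,0,0,0,45],[0,0,0,0,45],[0,0,0,0,45],[0,0,0,0,45],[0,0,0,0,45],[0,0,0,0,45],[0,0,0,0,45],[0,0,0,0,45]]]'; python3 -m creep '[[[0,0,0,0,45]]]'; python3 - <<'E'
from h import *
go(657.5,261,38,94)
E
```

```text
time_s: 16.52
tcp_pos: [0.6568, 0.2601, 0.0366]
tool_rot: [-2.142, -2.297, 0.001]
wrist_force: [-2.2, 0.3, 1.6]
opening: 0.0572
grip_force: 30.0
time_s: 16.6
tcp_pos: [0.657, 0.2601, 0.0366]
tool_rot: [-2.142, -2.297, 0.001]
wrist_force: [-1.8, -0.6, 1.5]
opening: 0.0571
grip_force: 30.0
t 16.60 pos [657.  260.1  36.6] yaw 94.0 tilt 0.0 open 57.1 F [-1.8 -0.6  1.5] q7 -0.64 q1 -0.21
roll -0.0 shift after roll [ 0.9  0.6 -1.4] before roll [ 0.9  0.6 -1.4]
```

```bash
python3 -m creep '[[[0,0,-15,0,45],[0,0,-30,0,45],[0,0,-40,0,45],[0,0,-40,0,45],[0,0,-35,0,45],[-15,-6,0,0,45],[-30,-12,0,0,45],[-36,-15,0,0,45],[-36,-15,0,0,45],[-36,-15,0,0,45]]]'; python3 -m creep '[[[-36,-15,0,0,45],[-36,-15,0,0,45],[-36,-15,0,0,45],[-36,-15,0,0,45],[-36,-15,0,0,45],[-36,-15,0,0,45],[-25,-8,0,0,45],[0,0,25,0,45],[0,0,25,0,45],[0,0,0,0,45]]]'; python3 - <<'E'
from h import *
go(520.5,-160.2,42.5,94.3)
E
```

```text
time_s: 17.43
tcp_pos: [0.6047, 0.1006, 0.1958]
tool_rot: [2.142, 2.297, -0.001]
wrist_force: [0.3, -0.4, -2.8]
opening: 0.057
grip_force: 30.0
time_s: 18.27
tcp_pos: [0.5203, -0.1456, 0.1422]
tool_rot: [-2.14, -2.289, 0.008]
wrist_force: [-0.8, 0.2, -3.6]
opening: 0.0576
grip_force: 30.0
t 18.27 pos [ 520.3 -145.6  142.2] yaw 93.9 tilt 0.5 open 57.6 F [-0.8  0.2 -3.6] q7 -0.02 q1 0.53
roll -0.4 shift after roll [-14.6  -0.9  99.7] before roll [-14.8   0.1  99.6]
```

```bash
python3 -m creep '[[[-14,-1,20,0,45],[0,0,20,0,45],[0,0,10,0,45],[0,0,0,0,45],[0,0,0,0,45]]]'; python3 - <<'E'
from h import *
go(520.5,-160.2,42.5,94.3)
im=snap('scene','s6.png');t=snap('top','t6.png')
a=cv2.resize(im[150:250,160:290],(520,400),interpolation=cv2.INTER_CUBIC)
b=cv2.resize(t[165:265,350:445],(280,295),interpolation=cv2.INTER_CUBIC)
o=np.zeros((400,800,3),np.uint8);o[:,:520]=a;o[:295,520:]=b;cv2.imwrite('pics/c8.png',o[:,:,::-1])
E
```

```text
time_s: 18.68
tcp_pos: [0.5246, -0.1576, 0.097]
tool_rot: [-2.141, -2.298, -0.001]
wrist_force: [0.6, 0.1, -2.7]
opening: 0.0568
grip_force: 30.0
t 18.68 pos [ 524.6 -157.6   97. ] yaw 94.1 tilt 0.0 open 56.8 F [ 0.6  0.1 -2.7] q7 -0.04 q1 0.52
roll -0.2 shift after roll [-2.3 -4.3 54.5] before roll [-2.3 -4.3 54.5]
```

View pics/c8.png

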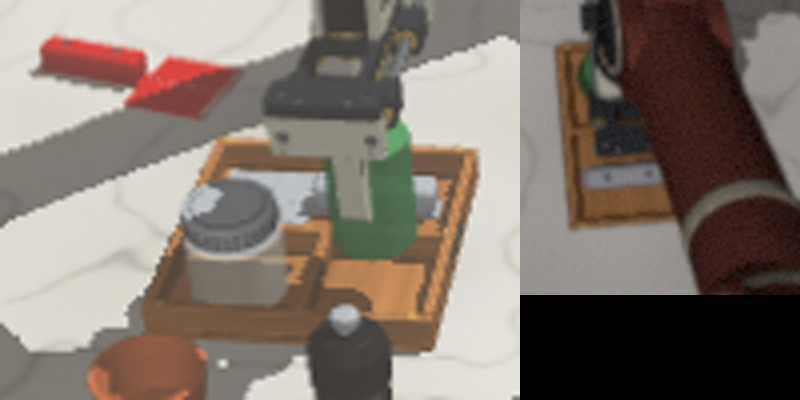

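The jar stands upright in the wider compartment (crop 232,240). The bottle hangs over the narrower one (372,200). Correct and lower.

```bash
python3 -m creep '[[[-2,-4,15,0,45],[0,0,15,0,45],[0,0,10,0,45],[0,0,6,0,45],[0,0,4,0,45],[0,0,2,0,45],[0,0,0,0,45],[0,0,0,0,45]]]'; python3 - <<'E'
from h import *
go(520.5,-160.2,42.5,94.3)
E
```

```text
time_s: 19.45
tcp_pos: [0.5208, -0.1607, 0.0451]
tool_rot: [2.142, 2.297, 0.001]
wrist_force: [0.1, 0.0, -2.6]
opening: 0.057
grip_force: 30.0
t 19.45 pos [ 520.8 -160.7   45.1] yaw 94.0 tilt 0.1 open 57.0 F [ 0.1  0.  -2.6] q7 -0.08 q1 0.50
roll -0.3 shift after roll [ 0.5 -0.3  2.6] before roll [ 0.5 -0.3  2.6]
```

```bash
python3 -m creep '[[[0,0,1.5,0,45],[0,0,1,0,45],[0,0,0.5,0,45],[0,0,0,0,45],[0,0,0,0,45]]]'
```

```text
time_s: 19.87
tcp_pos: [0.5207, -0.1608, 0.0425]
tool_rot: [2.142, 2.296, 0.0]
wrist_force: [-0.9, -0.2, 5.8]
opening: 0.0571
grip_force: 30.0
```

```bash
python3 -m creep '[[[0,0,0,0,85],[0,0,0,0,85],[0,0,0,0,85],[0,0,0,0,85],[0,0,0,0,85],[0,0,-20,0,85],[0,0,-30,0,85],[0,0,-35,0,85],[0,0,-35,0,85],[0,0,-30,0,85]]]'; python3 -m creep '[[[5,33,0,0,85],[5,33,0,0,85],[5,33,0,0,85],[5,33,0,0,85],[4,33,0,0,85],[0,0,0,0,85],[0,0,0,0,85],[0,0,0,0,85]]]'; python3 - <<'E'
from h import *
go(685.5,-125.4,70,94)
im=snap('scene','s7.png');t=snap('top','t7.png')
a=cv2.resize(im[150:290,180:320],(500,500),interpolation=cv2.INTER_CUBIC)
b=cv2.resize(t[115:265,340:450],(300,409),interpolation=cv2.INTER_CUBIC)
o=np.zeros((500,800,3),np.uint8);o[:,:500]=a;o[:409,500:]=b;cv2.imwrite('pics/c9.png',o[:,:,::-1])
E
```

```text
time_s: 20.7
tcp_pos: [0.5205, -0.1606, 0.1937]
tool_rot: [2.142, 2.297, 0.001]
wrist_force: [0.9, 1.2, -1.1]
opening: 0.0849
grip_force: 0.0
time_s: 21.37
tcp_pos: [0.6823, -0.1256, 0.1909]
tool_rot: [-2.142, -2.296, 0.003]
wrist_force: [1.0, -1.6, 0.1]
opening: 0.0846
grip_force: 0.0
t 21.37 pos [ 682.3 -125.6  190.9] yaw 94.0 tilt 0.1 open 84.6 F [ 1.  -1.6  0.1] q7 -0.03 q1 0.38
roll -0.0 shift after roll [  0.    3.2 120.9] before roll [  0.    3.5 120.9]
```

View pics/c9.png

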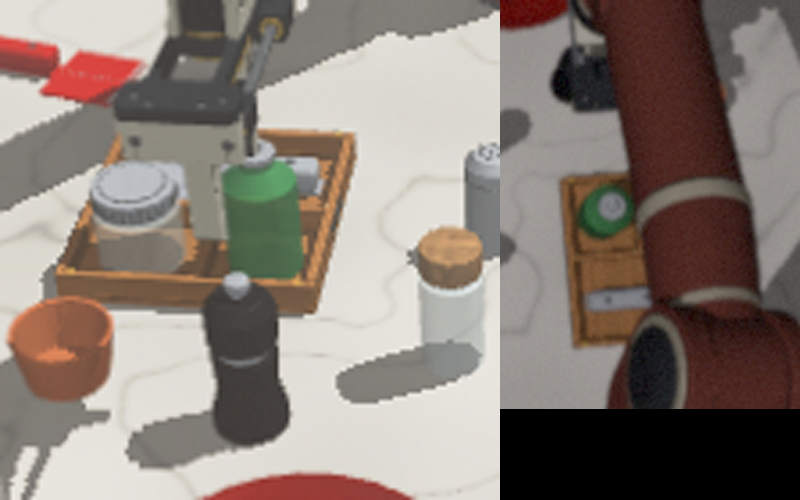

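Jar and bottle both stand upright in their compartments; mill knob at crop (236,283), foot front edge at (250,443). Quick foot check, then down.

```bash
python3 -m creep '[[[0,3,25,0,85],[0,0,0,0,85],[0,0,0,0,85]]]'; python3 - <<'E'
from h import *
print(ray('scene',180+250.5/3.571-.5,150+443/3.571-.5,0),ray('scene',180+236/3.571-.5,150+280/3.571-.5,.122))
go(685.5,-125.4,70,94)
E
```

```text
time_s: 21.72
tcp_pos: [0.6844, -0.1261, 0.1657]
tool_rot: [-2.142, -2.294, 0.005]
wrist_force: [0.3, -0.1, 0.8]
opening: 0.0851
grip_force: 0.0
[ 0.70624091 -0.12059346  0.        ] [ 0.67996924 -0.12666612  0.122     ]
t 21.72 pos [ 684.4 -126.1  165.7] yaw 93.9 tilt 0.2 open 85.1 F [ 0.3 -0.1  0.8] q7 -0.04 q1 0.38
roll -0.1 shift after roll [ 0.6  1.2 95.7] before roll [ 0.6  1.5 95.7]
```

```bash
python3 -m creep '[[[1,0,25,0,85],[0,0,25,0,85],[0,0,25,0,85],[0,0,15,0,85],[0,0,5,0,85],[0,0,0,0,85],[0,0,0,0,38],[0,0,0,0,38],[0,0,0,0,38],[0,0,0,0,38]]]'; python3 -m creep '[[[0,0,0,0,38],[0,0,0,0,38],[0,0,0,0,38],[0,0,0,0,38],[0,0,0,0,38]]]'; python3 - <<'E'
from h import *
go(685.5,-125.4,70,94)
E
```

```text
time_s: 22.55
tcp_pos: [0.6869, -0.1242, 0.0731]
tool_rot: [2.142, 2.296, 0.002]
wrist_force: [-0.4, 0.4, 0.2]
opening: 0.063
grip_force: 0.0
time_s: 22.97
tcp_pos: [0.6863, -0.1241, 0.0721]
tool_rot: [2.143, 2.297, 0.0]
wrist_force: [-1.0, -1.3, 3.4]
opening: 0.049
grip_force: 30.0
t 22.97 pos [ 686.3 -124.1   72.1] yaw 94.0 tilt 0.0 open 49.0 F [-1.  -1.3  3.4] q7 -0.08 q1 0.36
roll -0.0 shift after roll [-1.2 -0.9  2.1] before roll [-1.2 -0.9  2.1]
```

```bash
python3 -m creep '[[[0,0,-15,0,38],[0,0,-30,0,38],[0,0,-35,0,38],[0,0,-35,0,38],[0,0,-30,0,38],[15,-10,0,0,38],[28,-17,0,0,38],[32,-20,0,0,38],[32,-20,0,0,38],[32,-20,0,0,38]]]'; python3 -m creep '[[[32,-20,0,0,38],[32,-20,0,0,38],[32,-20,0,0,38],[32,-20,0,0,38],[25,-15,0,0,38],[10,-5,0,0,38],[0,0,30,0,38],[0,0,30,0,38],[0,0,0,0,38],[0,0,0,0,38]]]'; python3 - <<'E'
from h import *
go(478.1,165.4,78,94)
E
```

```text
time_s: 23.8
tcp_pos: [0.5877, 0.0094, 0.2154]
tool_rot: [-2.143, -2.295, 0.002]
wrist_force: [0.5, 0.8, -3.0]
opening: 0.049
grip_force: 30.0
time_s: 24.63
tcp_pos: [0.4777, 0.1629, 0.1552]
tool_rot: [-2.143, -2.295, 0.007]
wrist_force: [0.2, 0.8, -2.4]
opening: 0.0489
grip_force: 30.0
t 24.63 pos [477.7 162.9 155.2] yaw 93.9 tilt 0.3 open 48.9 F [ 0.2  0.8 -2.4] q7 -0.63 q1 -0.04
roll -0.1 shift after roll [ 2.5  0.5 77.2] before roll [ 2.7  0.9 77.2]
```

```bash
python3 -m creep '[[[2,0,20,0,38],[0,0,25,0,38],[0,0,0,0,38],[0,0,0,0,38]]]'; python3 - <<'E'
from h import *
go(478.1,165.4,78,94)
im=snap('scene','s8.png');t=snap('top','t8.png')
a=cv2.resize(im[180:255,340:435],(570,450),interpolation=cv2.INTER_CUBIC)
b=cv2.resize(t[175:235,230:305],(230,184),interpolation=cv2.INTER_CUBIC)
o=np.zeros((450,800,3),np.uint8);o[:,:570]=a;o[:184,570:]=b;cv2.imwrite('pics/c10.png',o[:,:,::-1])
q=lambda x,y,z:((proj('scene',[x/1e3,y/1e3,z/1e3])-[340,180])*6).round(0)
a=np.radians(-16.4)
for c in((-35,-76),(35,-76),(35,6),(-35,6)):print('floor corner',c,q(488+c[0]*np.cos(a)-c[1]*np.sin(a),199+c[0]*np.sin(a)+c[1]*np.cos(a),26))
E
```

```text
time_s: 24.97
tcp_pos: [0.479, 0.1658, 0.1122]
tool_rot: [2.144, 2.296, -0.001]
wrist_force: [-0.2, 0.8, -2.4]
opening: 0.0489
grip_force: 30.0
t 24.97 pos [479.  165.8 112.2] yaw 93.9 tilt 0.0 open 48.9 F [-0.2  0.8 -2.4] q7 -0.68 q1 -0.08
roll -0.1 shift after roll [-0.3 -1.  34.2] before roll [-0.3 -0.9 34.2]
floor corner (-35, -76) [145. 175.]
floor corner (35, -76) [ 88. 259.]
floor corner (35, 6) [261. 308.]
floor corner (-35, 6) [313. 220.]
```

View pics/c10.png

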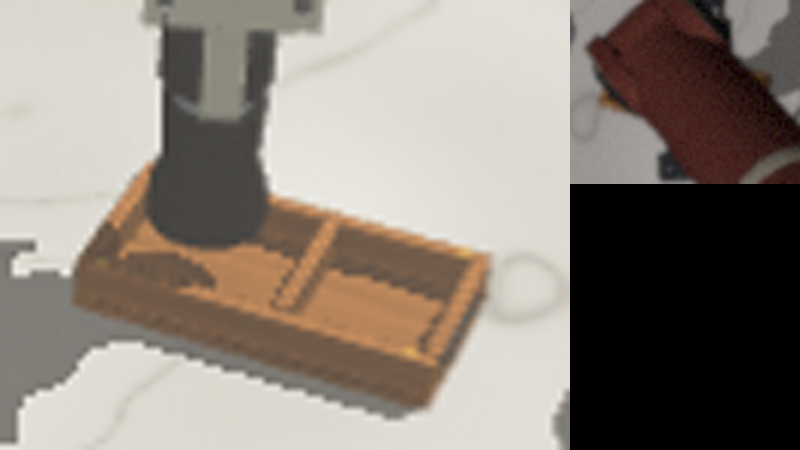

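```bash
python3 - <<'E'
from h import *
q=lambda x,y,z:((proj('scene',[x/1e3,y/1e3,z/1e3])-[340,180])*6).round(0)
for z in (36,40): print(q(479,165.8-27,z),q(479,165.8+27,z),q(479+27,165.8,z),q(479,165.8,z))
S=lambda x,y,z:(ray('scene',(x+.5)/6-.5+340,(y+.5)/6-.5+180,z)*1000).round(1)[:2]
print(S(272,305,.026),S(98,263,.026),S(332,218,.026))
a=np.radians(-16.4)
for c in((35,6),(35,-76),(-35,6)):print(488+c[0]*np.cos(a)-c[1]*np.sin(a),199+c[0]*np.sin(a)+c[1]*np.cos(a))
E
```

```text
[144. 218.] [264. 229.] [199. 260.] [204. 223.]
[144. 211.] [264. 222.] [200. 253.] [204. 216.]
[519.  198.3] [500.5 119.5] [451.3 222. ]
523.2700378499593 194.87393285773967
500.11803838884344 116.21018694545496
456.1180596321552 214.637834836741
```

```bash
python3 -m creep '[[[1.5,-1.5,12,0,38],[0,0,10,0,38],[0,0,6,0,38],[0,0,3,0,38],[0,0,0,0,38],[0,0,0,0,38]]]'; python3 - <<'E'
from h import *
go(477.5,167.5,78,94)
E
```

```text
time_s: 25.57
tcp_pos: [0.4772, 0.1677, 0.0808]
tool_rot: [2.143, 2.297, 0.001]
wrist_force: [-0.3, 1.0, -3.5]
opening: 0.0487
grip_force: 30.0
t 25.57 pos [477.2 167.7  80.8] yaw 94.0 tilt 0.0 open 48.7 F [-0.3  1.  -3.5] q7 -0.72 q1 -0.10
roll -0.0 shift after roll [-0.2  0.3  2.8] before roll [-0.2  0.3  2.8]
```

```bash
python3 -m creep '[[[0,0,1.5,0,38],[0,0,1,0,38],[0,0,0.5,0,38],[0,0,0,0,38],[0,0,0,0,38]]]'
```

```text
time_s: 25.98
tcp_pos: [0.4772, 0.1677, 0.078]
tool_rot: [2.143, 2.297, 0.001]
wrist_force: [-0.2, -1.1, 0.5]
opening: 0.0492
grip_force: 30.0
```

```bash
python3 -m creep '[[[0,0,0,0,80],[0,0,0,0,80],[0,0,0,0,80],[0,0,0,0,80],[0,0,0,0,80],[0,0,-20,0,80],[0,0,-30,0,80],[0,0,-35,0,80],[0,0,-35,0,80],[0,0,0,0,80]]]'; python3 -m creep '[[[-32,-6,0,0,80],[-32,-6,0,0,80],[-32,-6,0,0,80],[-32,-6,0,0,80],[-29,-5,0,0,80],[0,0,0,7,80],[0,0,0,7,80],[0,0,20,6.4,80],[0,0,20,0,80],[0,0,0,0,80]]]'; python3 - <<'E'
from h import *
go(459,8.5,47,73.6)
im=snap('scene','s9.png');t=snap('top','t9.png')
a=cv2.resize(im[170:260,290:430],(700,450),interpolation=cv2.INTER_CUBIC)
cv2.imwrite('pics/c11.png',a[:,:,::-1])
q=lambda P:((proj('scene',P)-[290,170])*5).round()
print(q([.459,.0085-.021,.04]),q([.459,.0085+.021,.04]),q([.459+.021,.0085,0]))
E
```

```text
time_s: 26.82
tcp_pos: [0.4806, 0.1701, 0.2039]
tool_rot: [2.139, 2.293, 0.019]
wrist_force: [-0.3, -0.4, 0.3]
opening: 0.0802
grip_force: 0.0
time_s: 27.65
tcp_pos: [0.4563, 0.0084, 0.1548]
tool_rot: [-2.513, -1.88, 0.009]
wrist_force: [-0.7, 0.4, -0.4]
opening: 0.0804
grip_force: 0.0
t 27.65 pos [456.3   8.4 154.8] yaw 73.6 tilt 0.4 open 80.4 F [-0.7  0.4 -0.4] q7 -0.62 q1 0.22
roll -0.0 shift after roll [  0.8   2.6 107.8] before roll [  1.1   3.3 107.8]
[100. 179.] [175. 186.] [132. 263.]
```

View pics/c11.png

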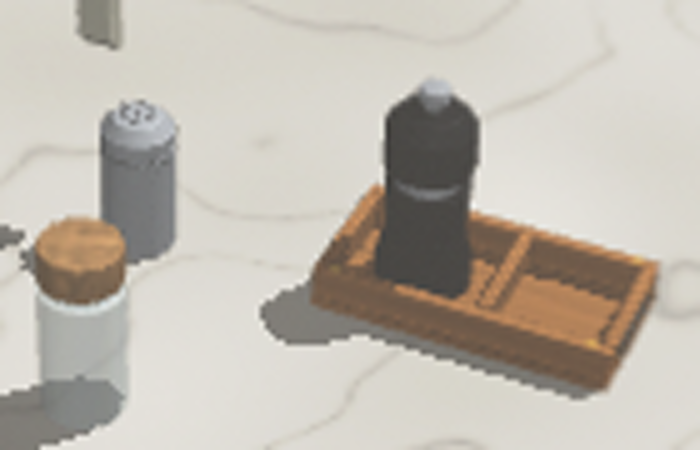

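The mill stands upright in the wider compartment (430,200). The shaker silhouette runs 101–176 against a predicted 100–175, so the estimate holds.

```bash
python3 -m creep '[[[0,2,25,0,80],[0,0,25,0,80],[0,0,25,0,80],[0,0,20,0,80],[0,0,10,0,80],[0,0,2,0,80],[0,0,0,0,30],[0,0,0,0,30],[0,0,0,0,30],[0,0,0,0,30]]]'; python3 -m creep '[[[0,0,0,0,30],[0,0,0,0,30],[0,0,0,0,30],[0,0,0,0,30],[0,0,0,0,30]]]'; python3 - <<'E'
from h import *
go(500.7,242.2,190,73.6)
E
```

```text
time_s: 28.58
tcp_pos: [0.4617, 0.0084, 0.0516]
tool_rot: [2.515, 1.88, 0.003]
wrist_force: [-0.3, 0.3, -0.3]
opening: 0.0581
grip_force: 0.0
time_s: 29.0
tcp_pos: [0.4608, 0.0084, 0.0509]
tool_rot: [2.516, 1.881, 0.0]
wrist_force: [-1.1, -0.1, 4.6]
opening: 0.0414
grip_force: 30.0
t 29.00 pos [460.8   8.4  50.9] yaw 73.6 tilt 0.0 open 41.4 F [-1.1 -0.1  4.6] q7 -0.74 q1 0.13
roll -0.0 shift after roll [ 235.6  -27.7 -139.1] before roll [ 235.5  -27.8 -139.1]
```

```bash
python3 -m creep '[[[0,0,-15,0,30],[0,0,-30,0,30],[0,0,-35,0,30],[0,0,-40,0,30],[0,0,-40,0,30],[0,0,0,0,30],[20,-2,0,0,30],[32,-4,0,0,30],[32,-4,0,0,30],[32,-4,0,0,30]]]'; python3 -m creep '[[[32,-4,0,0,30],[32,-4,0,0,30],[32,-4,0,0,30],[20,-2,0,0,30],[5,0,0,0,30],[0,0,0,0,30],[0,0,0,0,30]]]'; python3 - <<'E'
from h import *
go(500.5,243.5,57,73.6)
E
```

```text
time_s: 29.83
tcp_pos: [0.4801, 0.1242, 0.2099]
tool_rot: [2.517, 1.879, -0.001]
wrist_force: [0.5, 1.0, -2.3]
opening: 0.0415
grip_force: 30.0
time_s: 30.42
tcp_pos: [0.5008, 0.2418, 0.2097]
tool_rot: [2.516, 1.879, -0.004]
wrist_force: [-0.4, -0.9, -1.1]
opening: 0.0415
grip_force: 30.0
t 30.42 pos [500.8 241.8 209.7] yaw 73.5 tilt 0.2 open 41.5 F [-0.4 -0.9 -1.1] q7 -1.03 q1 -0.20
roll -0.1 shift after roll [  1.6  -0.8 152.7] before roll [  2.   -0.7 152.7]
```

```bash
python3 -m creep '[[[1.5,-1,25,0,30],[0,0,30,0,30],[0,0,30,0,30],[0,0,25,0,30],[0,0,0,0,30],[0,0,0,0,30]]]'; python3 - <<'E'
from h import *
go(500.5,243.5,57,73.6)
im=snap('scene','s10.png');t=snap('top','t10.png')
a=cv2.resize(im[170:260,330:450],(800,600),interpolation=cv2.INTER_CUBIC)
cv2.imwrite('pics/c12.png',a[:,:,::-1])
E
```

```text
time_s: 30.92
tcp_pos: [0.5001, 0.2427, 0.0999]
tool_rot: [2.518, 1.878, -0.006]
wrist_force: [-0.5, 0.2, -0.5]
opening: 0.0418
grip_force: 30.0
t 30.92 pos [500.1 242.7  99.9] yaw 73.4 tilt 0.2 open 41.8 F [-0.5  0.2 -0.5] q7 -1.11 q1 -0.24
roll -0.2 shift after roll [ 0.9  0.1 42.9] before roll [ 1.   0.2 42.9]
```

View pics/c12.png

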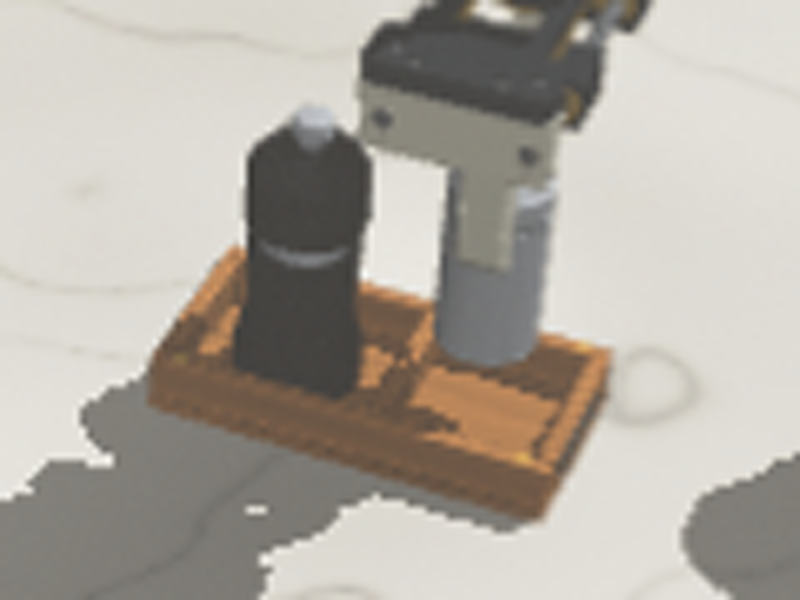

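```bash
python3 - <<'E'
from h import *
k=6.667
S=lambda x,y,z:(ray('scene',(x+.5)/k-.5+330,(y+.5)/k-.5+170,z)*1000)[:2]
P=np.array([S(*p,.026) for p in[(610,350),(541,468),(150,380),(235,250)]]);print(P.round(1),P.mean(0))
y=(P[0]+P[1]-P[2]-P[3]);y/=np.linalg.norm(y);print('yax',np.degrees(np.arctan2(y[1],y[0])),'narrow c',P.mean(0)+45*y)
# shaker in scene: silhouette mid & bottom front at z=.049, lateral edges at z~.07
q=lambda P:((proj('scene',P)-[330,170])*k).round()
print(q([.5001,.2427-.021,.07]),q([.5001,.2427+.021,.07]),q([.5211,.2427,.049]))
E
```

```text
[[468.4 293.3]
 [547.7 266.6]
 [515.6 110.8]
 [422.8 136.7]] [488.63816454 201.83914523]
yax 76.02536562952396 narrow c [499.50531843 245.50726823]
[436. 291.] [544. 301.] [484. 371.]
```

```bash
python3 -m creep '[[[1.5,0,15,0,30],[0,0,12,0,30],[0,0,8,0,30],[0,0,3,0,30],[0,0,1,0,30],[0,0,0,0,30],[0,0,0,0,30]]]'; python3 - <<'E'
from h import *
go(500.5,244.3,57,73.6)
E
```

```text
time_s: 31.6
tcp_pos: [0.5014, 0.2471, 0.0625]
tool_rot: [2.516, 1.881, 0.003]
wrist_force: [-0.8, -0.2, -1.5]
opening: 0.0415
grip_force: 30.0
t 31.60 pos [501.4 247.1  62.5] yaw 73.6 tilt 0.1 open 41.5 F [-0.8 -0.2 -1.5] q7 -1.14 q1 -0.27
roll -0.0 shift after roll [-2.9 -0.1  5.5] before roll [-2.9 -0.1  5.5]
```

```bash
python3 -m creep '[[[-2.5,0,2,0,30],[0,0,1.5,0,30],[0,0,1,0,30],[0,0,0.5,0,30],[0,0,0,0,30],[0,0,0,0,30]]]'
```

```text
time_s: 32.1
tcp_pos: [0.5002, 0.2443, 0.057]
tool_rot: [2.516, 1.881, 0.0]
wrist_force: [0.2, -0.9, 4.3]
opening: 0.0412
grip_force: 30.0
```

Contact with the tray floor; release, rise and look at everything.

```bash
python3 -m creep '[[[0,0,0,0,70],[0,0,0,0,70],[0,0,0,0,70],[0,0,0,0,70],[0,0,0,0,70],[0,0,-20,0,70],[0,0,-30,0,70],[0,0,-35,0,70],[0,0,-35,0,70],[0,0,-30,0,70]]]'; python3 -m creep '[[[0,0,-30,0,70],[0,0,-20,0,70],[0,0,0,0,70],[0,0,0,0,70]]]'; python3 - <<'E'
from h import *
im=snap('scene','s11.png')
a=cv2.resize(im[150:300,130:450],(800,375),interpolation=cv2.INTER_CUBIC)
cv2.imwrite('pics/c13.png',a[:,:,::-1])
E
```

```text
time_s: 32.93
tcp_pos: [0.5003, 0.2447, 0.2089]
tool_rot: [-2.516, -1.882, -0.002]
wrist_force: [1.1, 1.1, 0.2]
opening: 0.0699
grip_force: 0.0
time_s: 33.27
tcp_pos: [0.5005, 0.2446, 0.2575]
tool_rot: [2.516, 1.881, 0.004]
wrist_force: [-0.3, -0.7, -0.6]
opening: 0.07
grip_force: 0.0
```

View pics/c13.png

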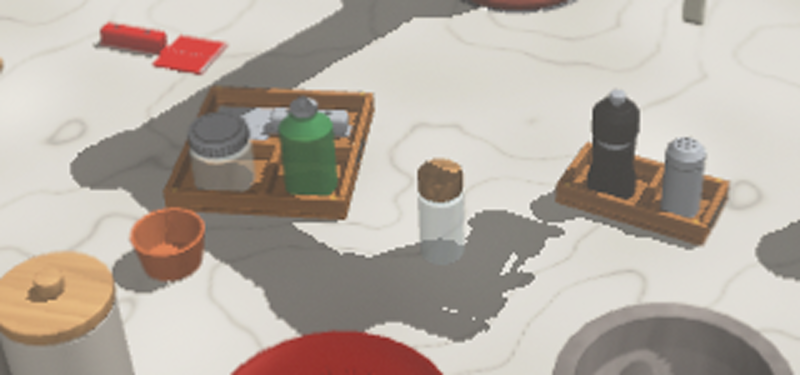

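The large tray holds the jar (220,150), bottle (308,150) and the flat scraper behind them (290,122). The small tray holds the mill (615,145) and shaker (684,175). The spice jar and ramekin have not moved, and the gripper is clear.

```bash
python3 -c "
from rig import ctrl
print(ctrl.close_job())"
```

```text
the job is handed in; nothing more can be done
None
```

Both trays are made up as asked and the job is handed in at about 33 s: all five items are in their compartments with the containers upright, and the spice grinder, spice jar and ramekin were left alone.

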